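Load and start the lens barrel drying stand

ROBOT

A 6-joint arm with a two-finger parallel gripper is mounted at the origin on the work surface. World frame = base frame: x ahead of the robot, y to its left, z up, the work surface at z = 0. Lengths are in m, angles in rad, forces in N, time in s.
With the tool pointing down it reaches from about 0.375 to 0.925 m from the base axis. Payload 5.7 kg.
Tool frame: the origin (TCP) lies at the centre of the arm's flange, where the gripper is bolted on; the fingertips stand 182 mm ahead of it and the grasp point (between the pads) lies 163 mm ahead of it; y points along the fingers, z is the direction in which the jaws open and shut, and the axes are right-handed (so a half turn about y gives the same grasp; the last joint's range is limited). The gripper opens to 88 mm and grips with 3 to 60 N. Pads are 20 mm wide; open, the fingers measure 115 mm over their backs; the gripper's body (75 mm by 178 mm) begins 61 mm behind the grasp point.
Start: joints at [-1.33, 0.359, 1.51, -0, 1.272, -0.115], TCP at [0.209, -0.562, 0.405] pointing down, gripper open.
Joint ranges: [-2.97, 2.97], [-1.01, 2.36], [0.21, 2.38], [-0.96, 4.11], [0.2, 2.71], [-2.98, 2.98]. Speed limits (rad/s): [2.39, 2.39, 3.14, 3.14, 3.14, 3.14].

INTERFACE

Orientations are given as a rotation vector (axis times angle).
In Python, from workcell import arm, viewer gives the robot as it stands. Calls block until the motion is done:
- arm.move_pose(position, orientation): joint-space move of the TCP to a pose.
- arm.move_straight(position, ori=None, max_speed=0.15, force_limit=None): straight line of the TCP; ori=None keeps the orientation; max_speed is the mean speed in m/s. With force_limit (N) it stops when the force on the tool has changed by that much, and returns True; else False.
- arm.move_joints(angles): joint-space move.
- arm.move_gripper(opening, force=None): finger opening in m; force is the grip in N (None keeps the last); returns when the fingers have stopped.
- arm.pause(seconds).
- arm.solve_ik(position, orientation): joint angles nearest the present ones, or None.
- viewer.read_camera(name): name is "scene" or "top" or "wrist"; returns the picture (420x560x3 uint8, red, green, blue); there is no depth.
- viewer.camera_params(name): a dict with "fx", "fy", "cx", "cy" (pixels), "position" and "orientation" of the camera in the world; the wrist camera has in their place "tool_from_camera" (4x4, takes a point from camera to tool coordinates, whose origin is the TCP and whose axes are the tool frame's). Camera axes: x right, y up, looking along -z (the intrinsics and any distortion apply to the point x, -y, -z); pixel columns grow to the right and rows downward; lengths in m; the calibration is good to about 2 mm. A picture is of the moment at which its call begins: read the wrist's pose just before it. camera_params takes no time and is no camera call.
A pose or a line that the arm cannot do raises arm.PlanningError and nothing moves.
- arm.sign_off(): hands the job in, once; it reports no verdict.
Trained networks look in the newest picture that a camera, given by its name, has taken for a name from the list of things; names that differ only in an ending like _2 or _b are one class to them, and where a whole thing is asked for, a point or a joint stands for the part that bears it (a point fixed in the world has none). Each returns a list of dicts, best first, with "p" (0 to 1); they miss things now and then, are a little off and sometimes report something else, mostly with a low value. They report only what shows in the picture. A call takes as long as a camera call. They do not tell look-alikes from the thing itself.
- viewer.look_for(camera, query): "extent" ([left, top, right, bottom] in pixels, round what is visible of it).
Readings, each from a call of its own:
- arm.get_t(): time.
- arm.get_joints(): joint angles.
- arm.get_dq(): joint speeds.
- arm.get_tau(): joint torques, N m.
- arm.get_eef_pos(): TCP position.
- arm.get_ee_rot(): TCP orientation.
- arm.get_wrist_force(): force on the tool from outside, world axes, zero at the start.
- arm.get_wrist_torque(): the same for the moment, N m.
- arm.get_finger_gap(): finger opening in m.
Only numpy, scipy, OpenCV 4.12 (cv2) and the standard library are available. Lean on these libraries where they do the work, as an engineer would, in place of code of your own. Each camera call takes 0.05 s, during which the arm holds its last target. There are 200 camera calls.

TASK

Lift the dust cover off the drying stand's plate and lay it, mouth-down as it is, in the middle of the white mat, then stack all the bare aluminium barrel shells mouth-down in one straight, centred tower on the plate, widest at the bottom and each smaller one resting on the one below. Then wind the stand's key clockwise to its stop, and after that push the start lever fully over to its other side; leave the tower standing and the other things on the bench where they are.

Things in the scene. Friction and masses are not known exactly. Their poses are not given: they have to be found in the camera images.
- stand: white drying stand fixed to the bench, 360 mm (its x) by 150 mm (its y), top 40 mm above the bench; origin at the centre of its underside. Along its x axis it carries the start lever (x = -140 mm, the end nearer the robot), the wind-up key (x = -40 mm) and the round plate (x = +110 mm)
- plate (a point): centre of the top face of the stand's round black rubber plate, 110 mm wide, 52 mm above the bench; does not turn
- cover: round grey plastic dust cover, an open dish lying mouth-down: 96 mm wide, 22 mm high, with an upright knob in the middle: 24 mm wide, from 30 to 50 mm above the rim. Origin at the centre of its mouth (lower rim), z up. It starts on the plate
- mat: white square mat fixed to the bench, 140 mm wide, 3 mm thick; origin at the centre of its underside
- key (a joint): turn of the wind-up key in rad: 0 run down, stop (fully wound) at 6.0; grows as the key is turned clockwise seen from above. Stiff (0.06 N m of friction and a spring of 0.007 N m/rad), but it stays where it is let go
- key_grip (a point): middle of the key's upright steel wing, on the vertical turning axis, 84 mm above the bench. The wing is 46 mm long (x of this point, which turns with the key), 10 mm thick (y) and 28 mm high; under it is a 12 mm shaft
- start_lever (a joint): angle of the start lever in rad: 0 leaning to the stand's -y side (off), 1.0 leaning to the stand's +y side (on); it stays where it is left
- start_lever_tip (a point): centre of the black 26 mm ball at the end of the start lever, whose 10 mm rod runs 70 mm from the pivot, which lies 62 mm above the bench at x = -140 mm, y = 0 of the stand; the lever's block is 50 mm (stand x) by 70 mm (stand y) and reaches 75 mm above the bench
- barrel_66: bare aluminium lens barrel shell, a cup standing mouth-down: 66 mm wide, 54 mm high, wall 3 mm, flat closed end on top; origin at the centre of its mouth (lower rim), z up towards the closed end. May be absent
- barrel_58: bare aluminium lens barrel shell, a cup standing mouth-down: 58 mm wide, 50 mm high, wall 3 mm, flat closed end on top; origin at the centre of its mouth (lower rim), z up towards the closed end. May be absent
- barrel_50: bare aluminium lens barrel shell, a cup standing mouth-down: 50 mm wide, 46 mm high, wall 3 mm, flat closed end on top; origin at the centre of its mouth (lower rim), z up towards the closed end. May be absent
- barrel_42: bare aluminium lens barrel shell, a cup standing mouth-down: 42 mm wide, 42 mm high, wall 3 mm, flat closed end on top; origin at the centre of its mouth (lower rim), z up towards the closed end. May be absent
- barrel_34: bare aluminium lens barrel shell, a cup standing mouth-down: 34 mm wide, 38 mm high, wall 3 mm, flat closed end on top; origin at the centre of its mouth (lower rim), z up towards the closed end. May be absent
- mount_ring: bystander, to be left alone: black steel ring lying flat, 52 mm wide, 10 mm high
- lens_cap: bystander, to be left alone: black disc lying flat, 40 mm wide, 8 mm high
- lens: bystander, to be left alone: finished black lens standing up, 62 mm wide, 75 mm high
- cleaner: bystander, to be left alone: white bottle, 60 mm wide, 130 mm high
- driver: bystander, to be left alone: black screwdriver, 170 mm long
- brush: bystander, to be left alone: wooden-handled brush, 160 mm long
- jar: bystander, to be left alone: glass jar, 66 mm wide, 75 mm high
- blower: bystander, to be left alone: black rubber air blower, 68 mm wide, 120 mm high
There are look-alikes about, which are no part of the job. Leave any blue look-alike of the barrel_50 alone.

How it is judged:
By the outcome, as a careful person would: the job done as asked, in the order asked, and still so for the second after the job is handed in, with the robot touching nothing.
Of barrel_66, barrel_58, barrel_50, barrel_42, barrel_34 only 3 to 5 are there at a start; the rules pass over those that are not, and their reading is None.
At some moment in a run one of cover may be knocked a few centimetres aside while the robot is not near it.
Once in a run the grip may slacken for a moment while it holds something.
It also fails if it takes over 210 s, if anything falls off the work surface, if the arm or the gripper's body presses on something with over 40 N, if the wrist force passes 120 N, or if a joint passes its speed limit or range.

## Working session

There is one attempt and no reset: what is moved stays moved. The work goes in short steps, each a Python script; the robot and the scene stay as the last script left them, time stands still between calls to the robot, and variables do not carry over. Pictures are saved under pics/ and viewed, about 12 in all and at most 16, crops included, and the job is handed in when it is done.

```bash
mkdir -p pics; ls
cat > h.py <<'E'
import numpy as np, cv2
from scipy.spatial.transform import Rotation as R
from workcell import arm, viewer
def save(img,name): cv2.imwrite('pics/'+name,cv2.cvtColor(img,cv2.COLOR_RGB2BGR))
E
python3 - <<'E'
from h import *
a=viewer.read_camera("scene");b=viewer.read_camera("top")
save(a,'scene0.png');save(b,'top0.png')
for c in("scene","top","wrist"):print(viewer.camera_params(c))
print(arm.get_ee_rot(),arm.get_t())
for q in ["stand","cover","mat","key","start_lever","barrel_66","barrel_58","barrel_50","barrel_42","barrel_34"]:
    print(q,[(np.round(d["extent"]).tolist(),round(d["p"],2)) for d in viewer.look_for("top",q)[:6]])
E
```

```text
pics
{'fx': 494.34980131841235, 'fy': 494.34980131841235, 'cx': 278.75420521217694, 'cy': 212.64347467836404, 'position': array([ 1.14326858, -0.32080669,  1.16934181]), 'orientation': array([0.50129988, 0.29076999, 0.99824834])}
{'fx': 415.8961666461084, 'fy': 415.8961666461084, 'cx': 274.5501387414714, 'cy': 207.95674279086163, 'position': array([0.49750266, 0.01185959, 1.21974952]), 'orientation': array([ 0.07022374, -0.0670853 , -1.55161019])}
{'fx': 355.72229898947813, 'fy': 355.72229898947813, 'cx': 276.6154402419362, 'cy': 211.00717679992593, 'tool_from_camera': array([[-9.60501543e-05, -9.61597684e-01, -2.74462901e-01,
        -7.53048182e-02],
       [ 5.87552709e-04,  2.74462801e-01, -9.61597538e-01,
         2.16260734e-02],
       [ 9.99999823e-01, -2.53623013e-04,  5.38627130e-04,
         1.02846234e-03],
       [ 0.00000000e+00,  0.00000000e+00,  0.00000000e+00,
         1.00000000e+00]])}
[-0.36464341  2.02944943 -2.02604115] 0.1
stand []
cover [([170.0, 166.0, 205.0, 203.0], 0.81), ([324.0, 173.0, 346.0, 199.0], 0.28)]
mat [([267.0, 234.0, 318.0, 286.0], 0.89)]
key [
[... 583 characters left out ...]
.0, 174.0, 345.0, 200.0], 0.94), ([374.0, 208.0, 396.0, 224.0], 0.84), ([365.0, 246.0, 384.0, 261.0], 0.58), ([274.0, 199.0, 290.0, 215.0], 0.54), ([371.0, 172.0, 387.0, 194.0], 0.51), ([339.0, 135.0, 363.0, 163.0], 0.48)]
barrel_42 [([323.0, 174.0, 345.0, 200.0], 0.94), ([374.0, 208.0, 396.0, 224.0], 0.84), ([365.0, 246.0, 384.0, 261.0], 0.58), ([274.0, 199.0, 290.0, 215.0], 0.54), ([371.0, 172.0, 387.0, 194.0], 0.51), ([339.0, 135.0, 363.0, 163.0], 0.48)]
barrel_34 [([323.0, 174.0, 345.0, 200.0], 0.94), ([374.0, 208.0, 396.0, 224.0], 0.84), ([365.0, 246.0, 384.0, 261.0], 0.58), ([274.0, 199.0, 290.0, 215.0], 0.54), ([371.0, 172.0, 387.0, 194.0], 0.51), ([339.0, 135.0, 363.0, 163.0], 0.48)]
```

Run:
```python
import cv2
t=cv2.imread('pics/top0.png');cv2.imwrite('pics/top0c.png',cv2.resize(t[100:310,140:420],(800,600),interpolation=cv2.INTER_CUBIC))
```

```text
(no output)
```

View pics/top0c.png

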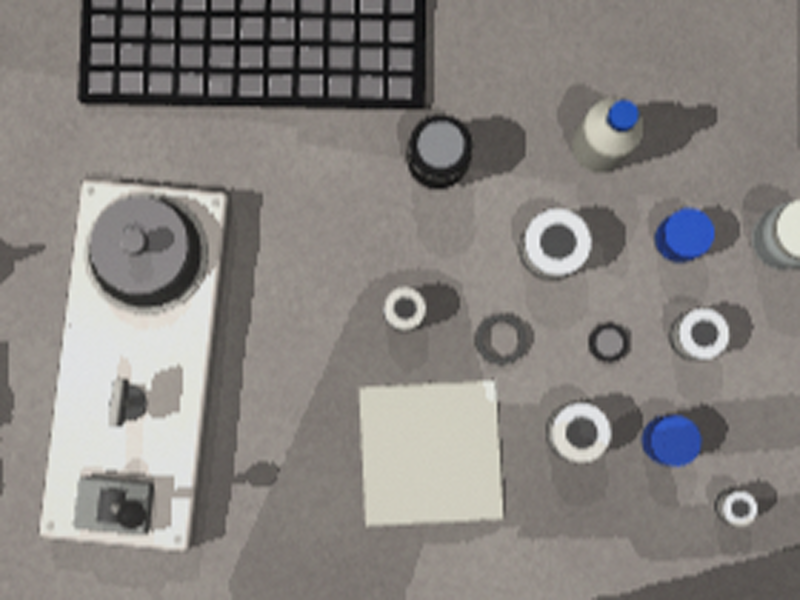

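View pics/scene0.png

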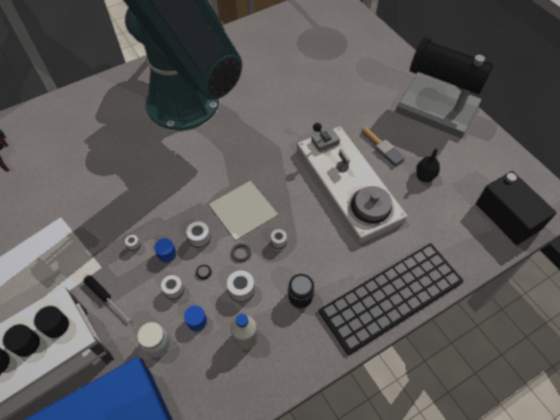

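```bash
cat >> h.py <<'E'
def rot(a): # tool down, jaws opening along world angle a
    c,s=np.cos(a),np.sin(a)
    return R.from_matrix(np.array([[s,0,c],[-c,0,s],[0,-1,0]])).as_rotvec()
def yaw():
    m=R.from_rotvec(arm.get_ee_rot()).as_matrix(); return np.arctan2(m[1,2],m[0,2])
def campose(cam):
    p=viewer.camera_params(cam)
    if cam=="wrist":
        T=np.eye(4);T[:3,:3]=R.from_rotvec(arm.get_ee_rot()).as_matrix();T[:3,3]=arm.get_eef_pos()
        T=T@p["tool_from_camera"]; return p,T[:3,:3],T[:3,3]
    return p,R.from_rotvec(p["orientation"]).as_matrix(),p["position"]
def px2w(cp,uv,z):
    p,M,o=cp; uv=np.atleast_2d(uv).astype(float)
    d=np.c_[(uv[:,0]-p["cx"])/p["fx"],-(uv[:,1]-p["cy"])/p["fy"],-np.ones(len(uv))]@M.T
    return (o+d*((z-o[2])/d[:,2])[:,None])[:,:2]
def w2px(cp,P):
    p,M,o=cp; q=(np.atleast_2d(P)-o)@M
    return np.c_[p["cx"]+p["fx"]*q[:,0]/-q[:,2],p["cy"]+p["fy"]*q[:,1]/q[:,2]]
L=0.163
def go(x,y,z,a): arm.move_pose([x,y,z+L],rot(a))
def line(x,y,z,a=None,v=0.15,f=None): return arm.move_straight([x,y,z+L],None if a is None else rot(a),v,f)
E
python3 - <<'E'
from h import *
img=cv2.cvtColor(cv2.imread('pics/top0.png'),cv2.COLOR_BGR2RGB);cp=campose("top")
f=lambda x,y:(140+x/2.857,100+y/2.857)
print("yaw",yaw())
print("stand corners",px2w(cp,[f(82,180),f(228,190),f(187,548),f(41,536)],.04).round(4).tolist())
print("mat",px2w(cp,[f(360,388),f(494,381),f(503,518),f(366,525)],.003).round(4).tolist())
print("cover knob",px2w(cp,[f(133,239)],.102).round(3))
hs={'A':((557,242),.054),'B':((581,432),.05),'C':((702,333),.046),'D':((405,308),.042),'E':((740,508),.038)}
g=img.min(axis=2).astype(np.uint8)
for k,(c,h) in hs.items():
    u,v=f(*c);s=18;u0,v0=int(u)-s,int(v)-s
    p=cv2.resize(g[v0:v0+2*s,u0:u0+2*s],None,fx=8,fy=8,interpolation=cv2.INTER_CUBIC)
    m=(p>170).astype(np.uint8);n,l,st,ce=cv2.connectedComponentsWithStats(m)
    i=1+np.argmax(st[1:,4]);cn,_=cv2.findContours((l==i).astype(np.uint8),0,1)
    cn=max(cn,key=cv2.contourArea);(cx,cy),(w,hh),_=cv2.fitEllipse(cn)
    pts=px2w(cp,(cn[:,0]+.5)/8-.5+[u0,v0],h);cc=px2w(cp,[[ (cx+.5)/8-.5+u0,(cy+.5)/8-.5+v0]],h)[0]
    print(k,cc.round(4),"diam~",(2*np.linalg.norm(pts-cc,axis=1).mean()).round(4))
o={'blue1':(686,234),'blue2':(673,440),'ring':(503,338),'cap':(609,342),'lens':(440,145),'jar':(800,235)}
for k,c in o.items(): print(k,px2w(cp,[f(*c)],.04).round(3))
print('cleaner',px2w(cp,[f(623,113)],.13).round(3))
E
```

```text
yaw -1.2149829533412566
stand corners [[0.7254, 0.3219], [0.7178, 0.1746], [0.3621, 0.2042], [0.3711, 0.3478]]
mat [[0.5223, 0.0387], [0.5319, -0.0981], [0.3936, -0.1086], [0.3841, 0.0299]]
cover knob [[0.658 0.255]]
A [ 0.6706 -0.1539] diam~ 0.0649
B [ 0.483  -0.1785] diam~ 0.0562
C [ 0.5825 -0.3001] diam~ 0.0488
D [ 0.6028 -0.0035] diam~ 0.0395
E [ 0.4114 -0.3369] diam~ 0.0321
blue1 [[ 0.681 -0.286]]
blue2 [[ 0.476 -0.272]]
ring [[ 0.574 -0.103]]
cap [[ 0.572 -0.209]]
lens [[ 0.768 -0.038]]
jar [[ 0.682 -0.4  ]]
cleaner [[ 0.78  -0.205]]
```

```bash
cat >> h.py <<'E'
def snap(name=None):
    cp=campose("wrist");im=viewer.read_camera("wrist")
    if name: save(im,name)
    return cp,im
E
python3 - <<'E'
from h import *
go(.655,.254,.25,np.pi/2)
cp,im=snap('cov.png');print(arm.get_joints().round(2),arm.get_t())
for q in ["cover","key","stand"]:print(q,[(d["extent"],d["p"]) for d in viewer.look_for("wrist",q)[:3]])
print("proj knob top",w2px(cp,[[.655,.254,.102],[.6537,.2539,.052],[.655,.254,.074]]))
go(.51,.265,.25,np.pi/2)
cp,im=snap('key.png')
u=w2px(cp,[[.505,.265,.098],[.505,.265,.04]]);print(u)
for q in ["key","start_lever"]:print(q,[(d["extent"],d["p"]) for d in viewer.look_for("wrist",q)[:3]])
a=cv2.imread('pics/cov.png');b=cv2.imread('pics/key.png');cv2.imwrite('pics/ck.png',cv2.resize(np.hstack([a,b]),(800,300),interpolation=cv2.INTER_AREA))
E
```

```text
[ 0.27  0.5   1.25 -0.    1.39 -1.3 ] 3.9
cover [([233.0, 144.9, 334.8, 248.0], 0.58)]
key [([286.8, 1.3, 302.9, 42.2], 0.96)]
stand [([205.0, 0.0, 380.2, 254.7], 0.85)]
proj knob top [[278.66196298 201.62430459]
 [278.25497705 187.52518381]
 [278.48037295 193.99490704]]
[[277.14617224 194.05147611]
 [277.00081824 180.73345702]]
key []
start_lever [([229.2, 40.1, 290.2, 80.1], 0.87)]
```

View pics/ck.png

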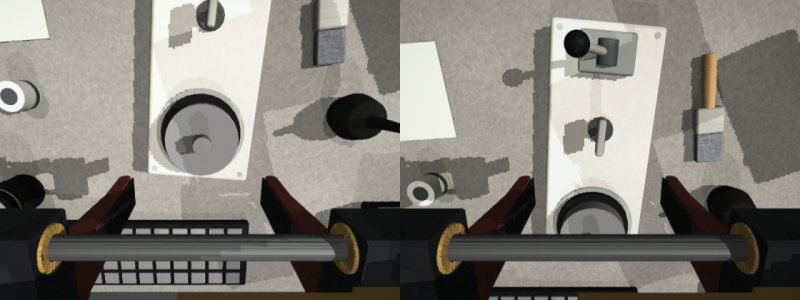

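Run:
```python
from h import *
a=np.pi/2
x,y=.6575,.2565
go(x,y,.16,a); arm.move_gripper(.05); line(x,y,.096,v=.1,f=10); print(arm.get_eef_pos())
arm.move_gripper(0,25); print("gap",arm.get_finger_gap())
line(x,y,.22,v=.15); print("gap",arm.get_finger_gap(),arm.get_wrist_force())
go(.458,-.0345,.16,a); print("gap",arm.get_finger_gap())
print(line(.458,-.0345,.045,v=.08,f=6),arm.get_eef_pos()-[0,0,L])
arm.move_gripper(.05); line(.458,-.0345,.16,v=.2)
line(.458-.06,-.0345,.26,v=.2)
cp,im=snap('mat1.png');print("mat",[(d["extent"],d["p"]) for d in viewer.look_for("wrist","mat")[:2]],"cov",[(d["extent"],d["p"]) for d in viewer.look_for("wrist","cover")[:2]])
c,r=np.array([.458,-.0345]),.07
print("pred mat",w2px(cp,[[.458,-.0345,.003],[.458,-.0345,.053]]).round(1).tolist())
arm.move_gripper(.088)
go(.6537,.2539,.25,a);cp,im=snap('plate.png');np.savez('plate.npz',im=im,M=cp[1],o=cp[2])
print("pred plate",w2px(cp,[[.6537,.2539,.052]]));print(arm.get_t())
b=cv2.imread('pics/mat1.png');p=cv2.imread('pics/plate.png');cv2.imwrite('pics/mp.png',cv2.resize(np.hstack([b[:300],p[:300]]),(800,214),interpolation=cv2.INTER_AREA))
```

```text
[0.65772679 0.25655365 0.25911278]
gap 0.023089967666717892
gap 0.023300900118455564 [ 0.13940927 -0.26480397 -1.06711812]
gap 0.023485209986201037
True [ 0.45798094 -0.03443925  0.04514129]
mat [([210.6, 169.8, 335.8, 291.8], 0.92)] cov [([237.3, 191.7, 320.8, 274.9], 0.86)]
pred mat [[276.8, 229.8], [276.9, 245.2]]
pred plate [[278.75305555 189.39856748]]
15.8083
```

View pics/mp.png

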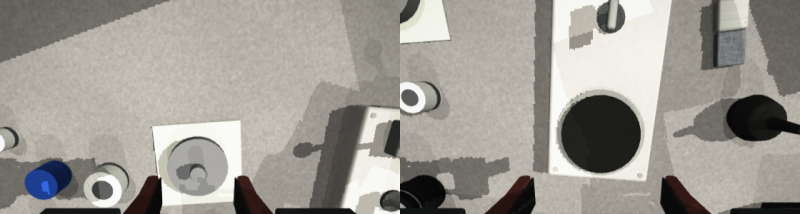

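```bash
cat >> h.py <<'E'
def circfit(cp,mask,z,near):
    """largest blob near a pixel -> circle centre/diameter on plane z"""
    n,l,st,ce=cv2.connectedComponentsWithStats(mask.astype(np.uint8),connectivity=4)
    d=[np.hypot(*(ce[i]-near))-.05*np.sqrt(st[i,4])*10 if st[i,4]>150 else 1e9 for i in range(1,n)]
    i=1+int(np.argmin(d)); cn,_=cv2.findContours((l==i).astype(np.uint8),0,1); cn=cv2.convexHull(max(cn,key=cv2.contourArea))
    cn=np.unique(np.round(cn[:,0]),axis=0)
    P=px2w(cp,cn,z); A=np.c_[2*P,np.ones(len(P))]; s=np.linalg.lstsq(A,(P**2).sum(1),rcond=None)[0]
    r=np.sqrt(s[2]+s[0]**2+s[1]**2); return s[:2],2*r,np.abs(np.linalg.norm(P-s[:2],axis=1)-r).max()
E
python3 - <<'E'
from h import *
d=np.load('plate.npz');cp=(viewer.camera_params("wrist"),d['M'],d['o'])
for t in(50,60,70):print(circfit(cp,d['im'].max(2)<t,.052,(281,187)))
# barrels: hover each
hov={66:(.6706,-.1539,.054),58:(.483,-.1785,.05),50:(.5825,-.3001,.046),42:(.6028,-.0035,.042),34:(.4114,-.3369,.038)}
x,y,h=hov[66]
a=np.pi/2; go(x-.03,y,h+.17,a);cp,im=snap('b66.png')
n=w2px(cp,[[x,y,h]])[0];print(n)
for t in(150,170,190):print(t,circfit(cp,im.min(2)>t,h,n))
E
```

```text
(array([0.65399995, 0.25593349]), np.float64(0.10768075387810778), np.float64(0.00037400386806199504))
(array([0.65406574, 0.25586516]), np.float64(0.10786321493530251), np.float64(0.0005280421494504375))
(array([0.65398953, 0.2558788 ]), np.float64(0.10813489316122733), np.float64(0.000637459072671813))
[276.07695471 227.06465646]
150 (array([ 0.58822965, -0.12455635]), np.float64(0.27951406059214084), np.float64(0.0385314620060106))
170 (array([ 0.67102557, -0.1537743 ]), np.float64(0.0652340888701438), np.float64(0.0004742338728753112))
190 (array([ 0.67098092, -0.15381621]), np.float64(0.06485134279705639), np.float64(0.0002884350153680576))
```

View pics/b66.png

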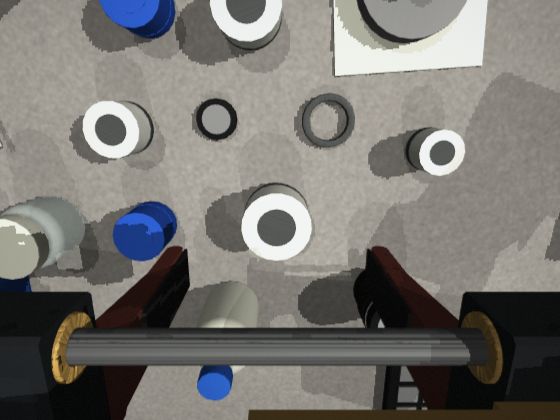

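```bash
cat >> h.py <<'E'
PL=np.array([.6540,.2559])
H={66:.054,58:.05,50:.046,42:.042,34:.038}
def find(d,x,y,zb=0,a=np.pi/2,name=None,t=180):
    cp,im=snap(name);n=w2px(cp,[[x,y,zb+H[d]]])[0]
    return circfit(cp,im.min(2)>t,zb+H[d],n)
def pick(d,x,y,a=np.pi/2,hov=True,opening=.088):
    h=H[d]
    if hov:
        s=np.array([np.sin(a),-np.cos(a)])*.03
        arm.move_gripper(opening)
        go(x-s[0],y-s[1],h+.17,a); c,D,e=find(d,x,y,name=f'p{d}_{int(arm.get_t()*10)}.png'); print(d,"found",c.round(4),D.round(4),e.round(4))
        if abs(D-d/1000)>.004 or e>.002 or np.hypot(*(c-[x,y]))>.01: raise SystemExit("bad find")
        x,y=c
    gz=h-.014
    go(x,y,gz+.075,a); 
    if line(x,y,gz,v=.12,f=10): raise SystemExit("hit going down %s"%arm.get_eef_pos())
    arm.move_gripper(0,30); g=arm.get_finger_gap(); print("gap",round(g,4)); 
    if abs(g-d/1000)>.004: raise SystemExit("bad gap")
    line(x,y,max(.20,gz+.1),v=.2); return gz
def place(d,base,a=np.pi/2,xy=None):
    xy=PL if xy is None else xy; gz=base+H[d]-.014; up=max(gz+.06,.2)
    p=arm.get_eef_pos()
    if p[2]-L<up: line(p[0],p[1],up,v=.2)
    go(*xy,up,a); print("gap carried",round(arm.get_finger_gap(),4))
    line(*xy,gz+.012,v=.12)
    hit=line(*xy,gz-.004,v=.03,f=5); z=arm.get_eef_pos()[2]-L; print("contact",hit,"dz",round(z-gz,4))
    return hit,z-gz
def release(d,base,a=np.pi/2,xy=None):
    xy=PL if xy is None else xy
    o=min(.088,d/1000+.022)
    arm.move_gripper(o); z=arm.get_eef_pos()[2]-L
    line(*xy,z+.07,v=.15); top=base+H[d]
    s=np.array([np.sin(a),-np.cos(a)])*.03
    line(xy[0]-s[0],xy[1]-s[1],top+.17,v=.25)
    c,D,e=find(d,*xy,zb=base,name=f't{d}_{int(arm.get_t()*10)}.png'); print(d,"placed err",(c-xy).round(4),D.round(4),e.round(4),"t",arm.get_t())
E
python3 - <<'E'
from h import *
pick(66,.6710,-.1538,hov=False)
print(place(66,.052)); release(66,.052)
E
```

```text
gap 0.0664
gap carried 0.067
contact True dz 0.0002
(True, np.float64(0.00016248801928664403))
66 placed err [-0.0716  0.0137] 0.2285 0.0554 t 25.0917
```

```bash
cat >> h.py <<'E'
def finddark(d,x,y,zb,name=None,t=110):
    cp,im=snap(name);n=w2px(cp,[[x,y,zb+H[d]]])[0]
    return circfit(cp,im.max(2)<t,zb+H[d],n)
def release(d,base,a=np.pi/2,xy=None):
    xy=PL if xy is None else xy
    arm.move_gripper(min(.088,d/1000+.022)); z=arm.get_eef_pos()[2]-L
    line(*xy,z+.07,v=.15); top=base+H[d]
    s=np.array([np.sin(a),-np.cos(a)])*.03
    line(xy[0]-s[0],xy[1]-s[1],top+.17,v=.25)
    c,D,e=finddark(d,*xy,base,name=f't{d}.png'); print(d,"placed err",(c-xy).round(4),D.round(4),e.round(4),"t",arm.get_t())
E
python3 - <<'E'
from h import *
for t in(90,110,130): print(finddark(66,*PL,.052,'t66.png',t))
E
```

```text
(array([0.65413183, 0.25534441]), np.float64(0.03441533634978103), np.float64(0.0002595155068125729))
(array([0.6541396 , 0.25528421]), np.float64(0.03482087800169942), np.float64(0.0002903750412055865))
(array([0.89785412, 0.23376696]), np.float64(0.6111359430378979), np.float64(0.04920655983240091))
```

View pics/t66.png

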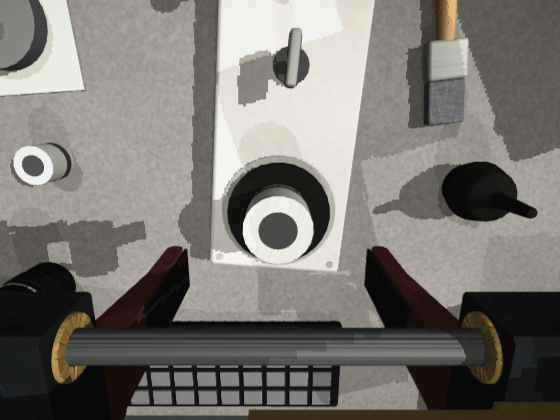

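Run:
```python
from h import *
pick(58,.483,-.1785,opening=.076)
hit,dz=place(58,.106)
if hit and abs(dz)<.004: release(58,.106)
```

```text
58 found [ 0.4564 -0.1392] 0.3318 0.0325bad find
```

```bash
cat >> h.py <<'E'
def find(d,x,y,zb=0,a=np.pi/2,name=None,t=None):
    cp,im=snap(name);n=w2px(cp,[[x,y,zb+H[d]]])[0];best=None
    u,v=n.astype(int);m=np.zeros(im.shape[:2]);cv2.circle(m,(int(n[0]),int(n[1])),int(d*.9),1,-1)
    for t in range(150,245,8):
        r=circfit(cp,(im.min(2)>t)&(m>0),zb+H[d],n); s=abs(r[1]-d/1000)+r[2]
        if best is None or s<best[0]: best=(s,r,t)
    print("thr",best[2]); return best[1]
E
python3 - <<'E'
from h import *
pick(58,.483,-.1785,opening=.076)
hit,dz=place(58,.106)
if hit and abs(dz)<.004: release(58,.106)
E
```

```text
thr 198
58 found [ 0.4831 -0.1782] 0.0573 0.0005
gap 0.0586
gap carried 0.0583
contact True dz 0.0004
58 placed err [ 0.2242 -0.01  ] 0.611 0.0759 t 35.4333
```

```bash
cat >> h.py <<'E'
def finddark(d,x,y,zb,name=None,t=None):
    cp,im=snap(name);n=w2px(cp,[[x,y,zb+H[d]]])[0];best=None
    m=np.zeros(im.shape[:2]);cv2.circle(m,(int(n[0]),int(n[1])),int(d*.6),1,-1)
    for t in range(60,180,10):
        try: r=circfit(cp,(im.max(2)<t)&(m>0),zb+H[d],n)
        except ValueError: continue
        s=abs(r[1]-d*.00053)+r[2]
        if best is None or s<best[0]: best=(s,r,t)
    print("thr",best[2]); return best[1]
E
python3 - <<'E'
from h import *
c,D,e=finddark(58,*PL,.106);print(c-PL,D,e)
if np.hypot(*(c-PL))<.004:
    pick(50,.5825,-.3001,opening=.07)
    hit,dz=place(50,.156)
    if hit and abs(dz)<.004: release(50,.156)
E
```

```text
thr 140
[ 0.00018027 -0.00053756] 0.030863345734442587 0.00025992450256456974
thr 206
50 found [ 0.5829 -0.3   ] 0.0495 0.0004
gap 0.0494
gap carried 0.0489
contact True dz 0.0002
thr 140
50 placed err [ 0.0001 -0.0006] 0.0265 0.0003 t 45.9917
```

Run:
```python
from h import *
pick(42,.6028,-.0035,opening=.064)
hit,dz=place(42,.202)
if not(hit and abs(dz)<.004): raise SystemExit
release(42,.202)
pick(34,.4114,-.3369,opening=.056)
hit,dz=place(34,.244)
if not(hit and abs(dz)<.004): raise SystemExit
release(34,.244)
```

```text
thr 166
42 found [ 0.6033 -0.0034] 0.0415 0.0005
gap 0.0417
gap carried 0.0412
contact True dz 0.0003
thr 160
42 placed err [ 0.0004 -0.0006] 0.0223 0.0002 t 54.8667
thr 166
34 found [ 0.4116 -0.3366] 0.0335 0.0005
gap 0.034
gap carried 0.0338
contact True dz 0.0005
thr 170
34 placed err [ 0.0003 -0.0006] 0.0181 0.0003 t 66.4083
```

Run:
```python
from h import *
line(.480,.2655,.452,v=.25); line(.480,.2655,.24,v=.25)
cp,im=snap('key2.png')
pr=w2px(cp,[[.5042,.2643,.098],[.4043-.0,.2699,.062]]);print(pr,yaw(),arm.get_t())
u,v=pr[0].astype(int);c=im[max(v-70,0):v+80,u-75:u+75];save(cv2.resize(c,(600,600),interpolation=cv2.INTER_CUBIC),'key2c.png');print(max(v-70,0),u-75)
for q in ["key","start_lever"]:print(q,[(d["extent"],d["p"]) for d in viewer.look_for("wrist",q)[:3]])
```

```text
[[275.82423464 229.81211397]
 [282.24445349 106.66112758]] 1.5704727387158341 68.1833
159 200
key [([273.5, 200.7, 286.0, 253.3], 0.96)]
start_lever [([226.0, 84.2, 290.3, 122.0], 0.78), ([410.0, 104.3, 458.3, 252.7], 0.24)]
```

View pics/key2c.png

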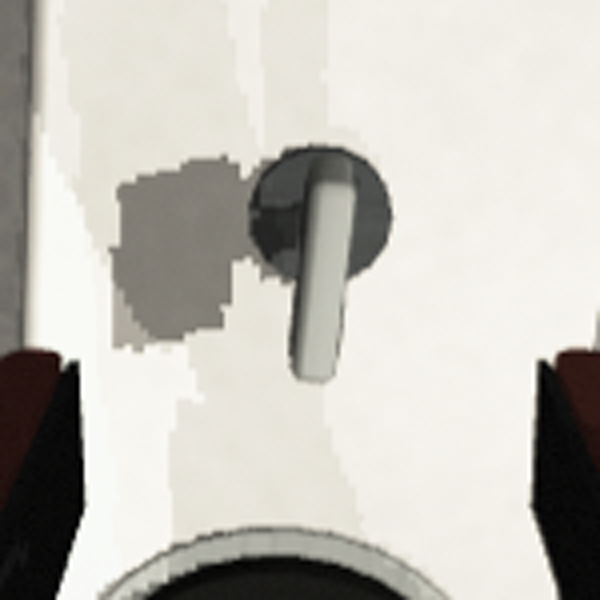

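```bash
cat >> h.py <<'E'
def stroke(da):
    q=np.array(arm.get_joints());n=max(1,int(np.ceil(abs(da)/.8)))
    for i in range(n):
        q[5]-=da/n; arm.move_joints(q.tolist())  # yaw = j1-j6
    print("yaw",round(yaw(),3),"gap",round(arm.get_finger_gap(),4),"tz",np.round(arm.get_wrist_torque(),3),"F",np.round(arm.get_wrist_force(),1))
E
python3 - <<'E'
from h import *
cp=campose("wrist")
P=px2w(cp,[[284.5,204.75],[279,252.75]],.098);d=P[1]-P[0];th=np.arctan2(d[1],d[0]);c=P.mean(0)
print(P,np.linalg.norm(d),th,c)
a=th+np.pi/2
arm.move_gripper(.04);go(*c,.16,a);print("hit",line(*c,.086,v=.1,f=8))
arm.move_gripper(0,35);print("gap",arm.get_finger_gap(),"t",arm.get_t(),arm.get_wrist_torque(),arm.get_wrist_force())
stroke(-.4);stroke(-.4)
print(arm.get_t())
np.save('key.npy',[*c,a])
E
```

```text
[[0.48259486 0.2717928 ]
 [0.52543896 0.2673121 ]] 0.043077756621721496 -0.10420259666798953 [0.50401691 0.26955245]
hit False
gap 0.010076459578590135 t 70.6833 [-0.5807502  -0.10845227  0.04141418] [ 1.1467082  -2.98759426  3.49845488]
yaw 1.07 gap 0.0096 tz [-0.033 -0.14  -0.032] F [-0.1 -0.2  1.6]
yaw 0.675 gap 0.0098 tz [ 0.088 -0.273 -0.076] F [0.1 0.1 0.4]
71.6167
```

Run:
```python
from h import *
x,y,a0=np.load('key.npy')
stroke(-.75-yaw())
def regrip(a):
    arm.move_gripper(.04); line(x,y,.15,v=.15); q=np.array(arm.get_joints()); q[5]-=a-yaw(); 
    q0=arm.get_joints()[5]; arm.move_joints(q.tolist()); go(x,y,.15,a)
    print("hit",line(x,y,.086,v=.1,f=8)); arm.move_gripper(0,35); print("gap",arm.get_finger_gap(),yaw(),arm.get_t())
regrip(-.75+np.pi); stroke(-np.pi)
regrip(-.75+np.pi); stroke(-.3)
print(arm.get_joints().round(2),"turned",a0+2*np.pi-yaw(),"t",arm.get_t())
```

```text
yaw -0.747 gap 0.0101 tz [-0.155 -0.898  0.003] F [ 4.5 -0.9 -3.5]
hit False
gap 0.009534736138171884 2.3919746873416963 78.575
yaw -0.747 gap 0.0097 tz [-0.587 -0.246  0.052] F [ 0.6 -2.2  0.9]
hit False
gap 0.00981918816535787 2.392003411332296 87.2
yaw 2.096 gap 0.0097 tz [-0.188 -0.286  0.003] F [ 1.  -1.6  0.4]
[ 0.37  0.5   1.73 -0.    0.91 -1.73] turned 5.654047879939694 t 87.5917
```

Run:
```python
from h import *
x,y,a0=np.load('key.npy')
for k in range(11):
    q=np.array(arm.get_joints());
    if k==0: q6=q[5]
    q6+=.05; q[5]=q6; arm.move_joints(q.tolist()); arm.pause(.3)
    print("turned",round(a0+2*np.pi-yaw(),3),"gap",round(arm.get_finger_gap(),4),"tz",np.round(np.mean([arm.get_wrist_torque()[2] for _ in range(5)]),3),"tau6",round(arm.get_tau()[5],3))
    if arm.get_finger_gap()>.0115 : break
```

```text
turned 5.703 gap 0.0101 tz 0.087 tau6 0.05
turned 5.753 gap 0.0097 tz 0.064 tau6 0.033
turned 5.804 gap 0.0101 tz 0.012 tau6 0.032
turned 5.853 gap 0.0102 tz 0.053 tau6 0.031
turned 5.903 gap 0.0099 tz 0.011 tau6 0.03
turned 5.953 gap 0.0099 tz 0.029 tau6 0.031
turned 6.003 gap 0.0104 tz 0.211 tau6 0.214
turned 6.053 gap 0.0108 tz 0.514 tau6 0.517
turned 6.103 gap 0.0115 tz 0.732 tau6 0.765
turned 6.153 gap 0.0121 tz 0.884 tau6 0.87
```

Run:
```python
from h import *
x,y,a0=np.load('key.npy')
q=np.array(arm.get_joints()); q[5]-=.13; arm.move_joints(q.tolist()); print("tau6",arm.get_tau()[5],a0+2*np.pi-yaw())
arm.move_gripper(.04); line(x,y,.15,v=.15); 
go(.44,.272,.27,np.pi/2); cp,im=snap('lev.png')
print(w2px(cp,[[.4044,.274-.0336,.123]]),arm.get_t())
for q in ["key","start_lever","start_lever_tip"]:print(q,[(d["extent"],d["p"]) for d in viewer.look_for("wrist",q)[:3]])
save(im[:320,100:500],'levc.png')
# ball = dark blob
cpb=im.max(2)<40
n,l,st,ce=cv2.connectedComponentsWithStats(cpb.astype(np.uint8))
for i in range(1,n):
    if 200<st[i,4]<5000: print(st[i],ce[i],px2w(cp,[ce[i]],.123))
```

```text
tau6 -0.20457290578633547 6.0273935269839445
[[238.80844165 160.16482451]] 95.2167
key [([263.5, 234.8, 281.7, 283.6], 0.86)]
start_lever [([225.2, 141.1, 283.3, 172.4], 0.77)]
start_lever_tip [([225.2, 142.7, 281.0, 176.5], 0.76)]
[228 143  31  31 729] [242.86831276 158.45404664] [[0.4030192  0.24370861]]
[ 533  365   27   55 1107] [549.05239386 395.09214092] [[0.63517748 0.53944867]]
[293 366  16  23 243] [298.781893   374.25102881] [[0.61091355 0.292551  ]]
```

View pics/levc.png

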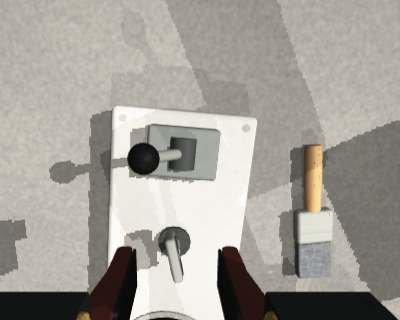

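Run:
```python
from h import *
x,y,a0=np.load('key.npy')
a=a0-6.0+2*np.pi
go(x,y,.15,a);print("hit",line(x,y,.086,v=.1,f=8)); arm.move_gripper(0,35)
print("gap",arm.get_finger_gap(),"tau6",arm.get_tau()[5])
for k in range(2):
    q=np.array(arm.get_joints());q[5]+=.035;arm.move_joints(q.tolist());arm.pause(.2);print(a0+2*np.pi-yaw(),arm.get_finger_gap(),arm.get_tau()[5])
arm.move_gripper(.04); line(x,y,.16,v=.15)
line(.480,.2655,.24,a=np.pi/2,v=.2);cp,im=snap('key3.png')
u,v=w2px(cp,[[x,y,.098]])[0].astype(int);save(cv2.resize(im[v-50:v+50,u-50:u+50],(600,600),interpolation=cv2.INTER_CUBIC),'key3c.png');print(u-50,v-50,arm.get_t())
```

```text
hit False
gap 0.010084845954579463 tau6 0.13344432692974806
6.03366480924717 0.010847157238013709 0.4403817839920521
6.068041194586774 0.010906822434867302 0.5730490945279598
232 182 100.1417
```

View pics/key3c.png

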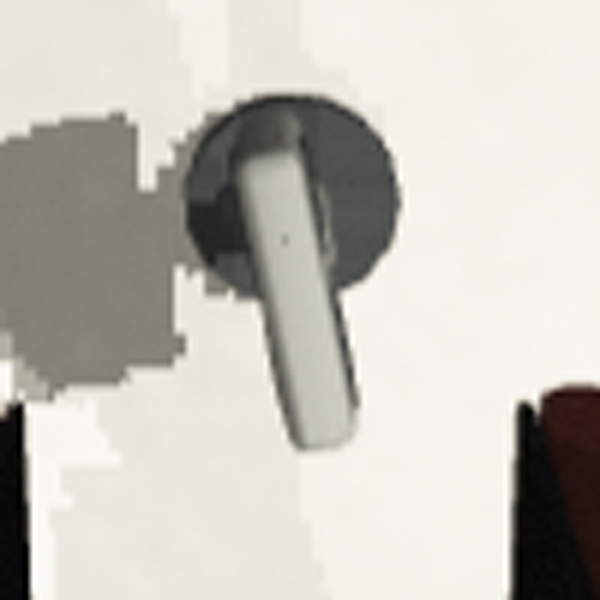

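Run:
```python
from h import *
a=np.pi/2
arm.move_gripper(0,20)
go(.402,.18,.20,a); print("down",line(.402,.185,.124,v=.15,f=8))
print("stopped",line(.409,.300,.124,v=.08,f=15),arm.get_eef_pos(),arm.get_wrist_force())
arm.pause(.2)
p=arm.get_eef_pos(); line(p[0],p[1]-.03,.124,v=.1); line(p[0],p[1]-.03,.2,v=.2)
go(.44,.272,.27,a); cp,im=snap('lev2.png');save(im[:320,100:500],'lev2c.png')
n,l,st,ce=cv2.connectedComponentsWithStats((im.max(2)<40).astype(np.uint8))
for i in range(1,n):
    if 200<st[i,4]<1500: print(st[i],ce[i],px2w(cp,[ce[i]],.123))
print(arm.get_t())
```

```text
down False
stopped True [0.40794131 0.28874794 0.28648051] [ 0.89509708 -3.98578161  3.64874279]
[308 150  32  30 717] [323.38493724 164.56066946] [[0.40818957 0.30923651]]
[442 365  44  28 370] [470.64594595 376.38108108] [[0.61397001 0.45938803]]
[ 533  365   27   55 1105] [549.07782805 395.06515837] [[0.63606945 0.5400584 ]]
[ 282  377  129   25 1359] [349.16409124 394.77041943] [[0.63567143 0.34286533]]
[457 413  74   7 491] [492.46028513 416.07739308] [[0.66183642 0.48849629]]
104.9333
```

View pics/lev2c.png

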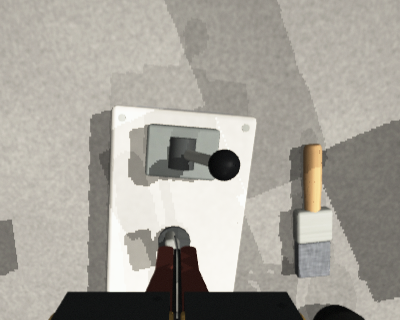

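Run:
```python
from h import *
a=np.pi/2
go(.408,.255,.20,a); line(.408,.255,.124,v=.15,f=8)
print("stopped",line(.408,.305,.124,v=.04,f=25),arm.get_eef_pos(),arm.get_wrist_force())
p=arm.get_eef_pos(); line(p[0],p[1]-.03,.124,v=.1); line(p[0],p[1]-.03,.22,v=.2)
go(.44,.272,.27,a); cp,im=snap()
n,l,st,ce=cv2.connectedComponentsWithStats((im.max(2)<40).astype(np.uint8))
for i in range(1,n):
    if 600<st[i,4]<900: print(st[i],ce[i],px2w(cp,[ce[i]],.123))
line(.44,.272,.45,v=.25)
go(.40,-.0345,.26,a); cp,im=snap('mat2.png')
b=viewer.read_camera("top");save(b,'top2.png');save(viewer.read_camera("scene"),'scene2.png')
for q in["mat","cover"]:print(q,[(d["extent"],d["p"]) for d in viewer.look_for("wrist",q)[:2]])
print(arm.get_t())
t=cv2.imread('pics/top2.png');m=cv2.imread('pics/mat2.png');s=cv2.imread('pics/scene2.png')
A=cv2.resize(t[100:310,140:420],(400,300));B=cv2.resize(m,(400,300));C=cv2.resize(s,(800,600))[150:450,:]
cv2.imwrite('pics/fin.png',np.vstack([np.hstack([A,B]),C]))
```

```text
stopped True [0.40780403 0.2896274  0.28652938] [ 1.75451084 -6.57209197  4.48745564]
[308 150  32  30 719] [323.39360223 164.25034771] [[0.40828054 0.30930599]]
mat [([214.1, 166.5, 338.5, 286.9], 0.93)]
cover [([236.5, 188.1, 319.5, 263.3], 0.63)]
110.8583
```

View pics/fin.png

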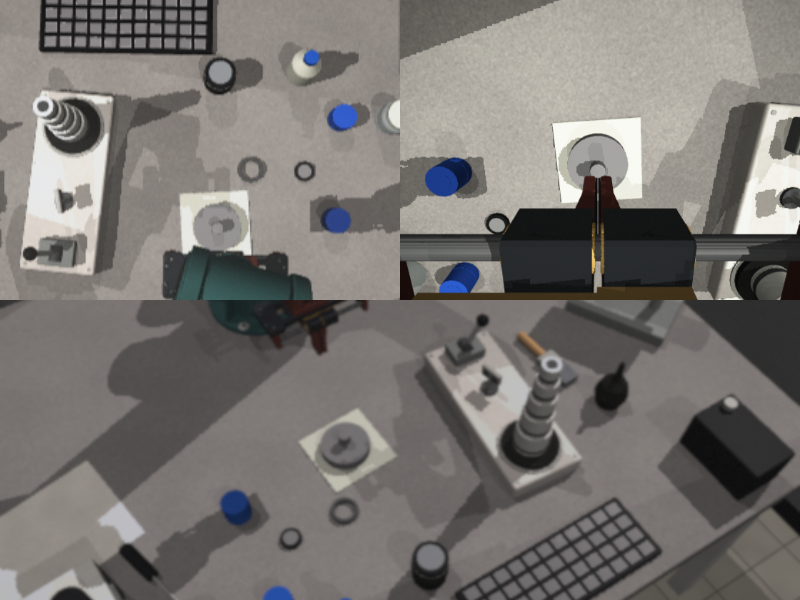

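```bash
python3 -c "
from workcell import arm
arm.sign_off();print(arm.get_t())"
```

```text
the job is handed in; nothing more can be done
the job is handed in; nothing more can be done
```

I finished the whole job and handed it in at about 111 s on the robot's clock. All five barrels were there.

- **Cover:** it lies mouth-down on the mat, about 2 to 4 mm off the middle by the pictures. The last check showed it had not been knocked aside.
- **Tower:** 66, 58, 50, 42 and 34 mm barrels are stacked on the plate. Each measured within 1 mm of the plate centre after it was placed. The final top and scene pictures show the tower standing, and the blue look-alikes stayed where they were.
- **Key:** I wound it clockwise in three strokes, and the torque rose sharply at about 6.0 rad, which is the stop. When I backed the gripper off to let go, a reverse torque showed and may have turned the key back a little. I gripped it again, pressed it to the stop and opened without backing off. The wing's angle in the picture then agreed with about 6.0 rad.
- **Lever:** I pushed it to its +y side and then pushed again with a 25 N limit; the ball did not move further. The ball had travelled about 66 mm against the 67 mm expected, which is within measuring error.

**Failed checks:** some automatic barrel fits failed at first because the white surfaces blended together in the picture. I fixed the threshold and every later fit agreed.

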